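# Make up the kit tray and leave the look-alikes

## Robot

A 6-joint arm with a two-finger parallel gripper is mounted at the origin on a cart in front of the work surface, level with it; the furniture and walls round the work are solid. World frame = base frame: x ahead of the robot, y to its left, z up, the work surface at z = 0. Lengths are in m, angles in degrees, forces in N, time in s.
With the tool pointing down it reaches from about 0.25 to 0.725 m from the base axis. Payload 9.7 kg.
Tool frame: the origin (TCP) lies at the very end of the fingers, on their centre line; the grasp point (between the pads) lies 19 mm behind it; x points along the fingers, y is the direction in which the jaws open and shut, and the axes are right-handed (so a half turn about x gives the same grasp; the last joint's range is limited). The gripper opens to 85 mm and grips with 20 to 120 N. Pads are 22 mm wide; open, the fingers measure 114 mm over their backs; the gripper's body (76 mm by 85 mm) begins 54 mm behind the grasp point. The pads swing forward as they close: fully open they stand 13 mm farther back than shut.
Start: joints at [63.598, 4.979, 10.078, 95.1, 0, 90], TCP at [0.245, 0.493, 0.231] pointing down, gripper open.
Joint ranges: [-179.16, 179.16], [-48.56, 103.87], [-65.8, 70.77], [-126.05, 130.52], [-82.76, 87.17], [-180, 180]. Speed limits (degrees/s): [127.2, 127.2, 147.25, 180, 180, 180].

## Interface

Orientations are given as [roll, pitch, yaw] about the fixed x, y, z axes, in that order (R = Rz(yaw) Ry(pitch) Rx(roll)).
In Python, from workcell import get_obs, cams, bot gives the robot as it stands.
- The arm moves only by the tool apply_moves, never from a script. Its argument "rows" is a list that holds one entry, the list of rows, each a list of 7 numbers: the shift along the tool's x, y, z in mm, then the turn, a rotation vector about the tool's x, y, z in rad, then the opening, from 0 (shut) to 1 (fully open). A call has 1 to 20 rows; each row is the pose to reach, as a shift and turn from the pose measured when the call began, along the tool's axes at that moment; what a row does not reach only later rows make up. A row lasts 1/10 s, in which the tool goes at most 50 mm and 8.59 degrees, less where a joint would pass 70% of its speed; a pose out of reach is approached as far as the arm can. A call with a gripper value outside its range is refused whole. The fingers move at their own pace and stop on an object; "newtons" is the grip in N (left out, the last holds). Time passes only in rows, so rows that repeat a pose let the fingers close. It gives the time, the measured TCP pose, the force and the opening at its end, in the units of the state.
- get_obs(): the state, without advancing time (a new reading comes with each control period).
- cams.camera(name): name is "scene" or "top" or "wrist"; returns a dict with "pixels" (420x560x3 uint8, red, green, blue), "range_z" (420x560 float32, m along the optical axis (not along the pixel's ray), 0 where there is no reading), "fx", "fy", "cx", "cy" (pixels), "eye" and "attitude" of the camera in the world. Camera axes: x right, y up, looking along -z (the intrinsics and any distortion apply to the point x, -y, -z); pixel columns grow to the right and rows downward; lengths in m; the calibration is good to about 2 mm. The wrist camera is an equidistant fisheye: a pixel r from the principal point sees the ray r / f radians off the axis. A picture is of the moment at which its call begins.
- bot.job_done(): hands the job in, once; it reports no verdict.
Trained networks look in a picture, given as the dict that the camera call returned (one of the last four; its "shot" number tells which), for a name from the list of things; names that differ only in an ending like _2 or _b are one class to them, and where a whole thing is asked for, a point or a joint stands for the part that bears it (a point fixed in the world has none). Each returns a list of dicts, best first, with "confidence" (0 to 1); they miss things now and then, are a little off and sometimes report something else, mostly with a low value. They report only what shows in the picture. A call takes as long as a camera call. They do not tell look-alikes from the thing itself.
- cams.find_in(label, picture): "at" ([x, y, z] in m, in world coordinates, good to about 4 mm: the middle of the surface that is visible of it).
The state is a dict: "time": time; "q": joint angles; "qd": joint speeds; "joint_efforts": joint torques, N m; "ee_pos": TCP position; "tcp_rot": TCP orientation; "wrist_force": force on the tool from outside, world axes, zero at the start; "torque": the same for the moment, N m; "opening": finger opening in m.
Only numpy, scipy, OpenCV 4.12 (cv2) and the standard library are available. Lean on these libraries where they do the work, as an engineer would, in place of code of your own. Each camera call takes 0.05 s, during which the arm holds its last target.

## Task

Make up the hoist repair kit in the wooden tray: stand the small brass pot in the yellow liner, lay the dark wooden sheave flat in the red one, stand the tall grey tin upright in the blue one, and set the smaller of the two pale cardboard boxes flat in the green one, each fully inside its liner's rim. Leave the white sheave and the larger box where they are.

Things in the scene. Friction and masses are not known exactly. Their poses are not given: they have to be found in the camera images.
- brass_pot_mid (a point): small open pot of yellow brass, round, 58 mm across, 39 mm high, standing on the bench; point at its centre, half-way up (19.5 mm above its underside), z up; grasp across the outside
- dark_sheave_mid (a point): dark brown wooden sheave (grooved pulley wheel), round, 63 mm across, 22 mm high, lying flat; point at its centre, half-way up (11 mm), z along its axis; grasp across the outside
- grey_can_mid (a point): tall open grey metal tin, round, 62 mm across the body (65 over the rim), 86 mm high, standing upright; point at its centre, half-way up (43 mm), z up; grasp across the outside
- small_box_mid (a point): the smaller of two closed pale cardboard boxes, 57 (x) x 87 (y) x 35 (z) mm; point at its centre, half-way up (17.5 mm); x along the short side, y along the long side, z up; grasp across the short side
- white_sheave_mid (a point): look-alike that stays: white plastic sheave, round, 63 mm across, 22 mm high, lying flat; point at its centre, half-way up (11 mm)
- large_box_mid (a point): look-alike that stays: the larger of the two closed pale cardboard boxes, 72 (x) x 107 (y) x 43 (z) mm; this point on its middle axis, 21.5 mm above its underside
- red_liner_in (a point): red plastic liner, one of four equal square ones (red, yellow, blue, green) that lie two by two, 118 mm apart centre to centre, in a square wooden kit tray (252 mm, outer walls 6 mm thick and 34 mm high above the bench). Tray and liners are fixed and do not move when touched. This point is the centre of the liner's inner floor, 24 mm above the bench; z up, x and y parallel to the liner's sides. Clear inside 110 x 110 mm, rim 3 mm thick standing 8 mm above the inner floor
- yellow_liner_in (a point): yellow plastic liner, one of four equal square ones (red, yellow, blue, green) that lie two by two, 118 mm apart centre to centre, in a square wooden kit tray (252 mm, outer walls 6 mm thick and 34 mm high above the bench). Tray and liners are fixed and do not move when touched. This point is the centre of the liner's inner floor, 24 mm above the bench; z up, x and y parallel to the liner's sides. Clear inside 110 x 110 mm, rim 3 mm thick standing 8 mm above the inner floor
- blue_liner_in (a point): blue plastic liner, one of four equal square ones (red, yellow, blue, green) that lie two by two, 118 mm apart centre to centre, in a square wooden kit tray (252 mm, outer walls 6 mm thick and 34 mm high above the bench). Tray and liners are fixed and do not move when touched. This point is the centre of the liner's inner floor, 24 mm above the bench; z up, x and y parallel to the liner's sides. Clear inside 110 x 110 mm, rim 3 mm thick standing 8 mm above the inner floor
- green_liner_in (a point): green plastic liner, one of four equal square ones (red, yellow, blue, green) that lie two by two, 118 mm apart centre to centre, in a square wooden kit tray (252 mm, outer walls 6 mm thick and 34 mm high above the bench). Tray and liners are fixed and do not move when touched. This point is the centre of the liner's inner floor, 24 mm above the bench; z up, x and y parallel to the liner's sides. Clear inside 110 x 110 mm, rim 3 mm thick standing 8 mm above the inner floor
Things that resemble listed ones, but are neither listed nor needed, are in the scene too. Leave any pink or turquoise look-alike of the part that bears dark_sheave_mid alone.

How it is judged (in metres and radians):
At the end, for the whole second after the job is handed in: Brass pot in yellow, dark sheave in red, grey tin in blue, smaller box in green: each within 27 mm of its liner's centre along both sides, flat on the inner floor (5 mm, 0.1 rad; pot, tin and box right way up), released and at rest (x of brass_pot_mid in the frame of yellow_liner_in between -0.027 and 0.027 m and y of brass_pot_mid in the frame of yellow_liner_in between -0.027 and 0.027 m and z of brass_pot_mid in the frame of yellow_liner_in between 0.0145 and 0.0245 m and angle between the z axis of brass_pot_mid and the z axis of yellow_liner_in, either way round below 0.1 rad and linear speed of each of brass_pot, dark_sheave, grey_can, small_box below 0.02 m/s and angle between each of brass_pot_mid, grey_can_mid, small_box_mid's own z axis and vertical below 0.15 rad and x of dark_sheave_mid in the frame of red_liner_in between -0.027 and 0.027 m and y of dark_sheave_mid in the frame of red_liner_in between -0.027 and 0.027 m and z of dark_sheave_mid in the frame of red_liner_in between 0.006 and 0.016 m and angle between the z axis of dark_sheave_mid and the z axis of red_liner_in, either way round below 0.1 rad and x of grey_can_mid in the frame of blue_liner_in between -0.027 and 0.027 m and y of grey_can_mid in the frame of blue_liner_in between -0.027 and 0.027 m and z of grey_can_mid in the frame of blue_liner_in between 0.038 and 0.048 m and angle between the z axis of grey_can_mid and the z axis of blue_liner_in, either way round below 0.1 rad and x of small_box_mid in the frame of green_liner_in between -0.027 and 0.027 m and y of small_box_mid in the frame of green_liner_in between -0.027 and 0.027 m and z of small_box_mid in the frame of green_liner_in between 0.0125 and 0.0225 m and angle between the z axis of small_box_mid and the z axis of green_liner_in, either way round below 0.1 rad); the robot touches nothing.
It fails at once if the white sheave is moved by more than 20 mm (distance of white_sheave_mid from where it was at the start of the episode above 0.02 m).
It fails at once if the larger pale box is moved by more than 20 mm (distance of large_box_mid from where it was at the start of the episode above 0.02 m).
It also fails if it takes over 115 s, if anything falls off the work surface, if the arm or the gripper's body presses on something with over 40 N, if the wrist force passes 120 N, or if a joint passes its speed limit or range.

## Working session

There is one attempt and no reset: what is moved stays moved. The work goes in short steps, Python scripts to look and compute and a tool call to move; the robot and the scene stay as the last step left them, time stands still between calls to the robot, and variables do not carry over. Pictures are saved under pics/ and viewed, and the job is handed in when it is done.

Besides the shell and the picture viewer there is one more tool, called as name([rows], argument=value, ...), one row to a line, values as JSON. apply_moves: Moves the arm, as the interface text tells. Its arguments: {"type":"object","properties":{"rows":{"type":"array"},"newtons":{"type":"number"}},"required":["rows"]}

```bash
mkdir -p pics; ls; cat > h.py <<'E'
import numpy as np, cv2
from scipy.spatial.transform import Rotation as R
from workcell import get_obs, cams, bot
def save(p,n,scale=1): cv2.imwrite('pics/'+n,cv2.resize(p['pixels'][:,:,::-1],None,fx=scale,fy=scale))
E
python3 - <<'E'
from h import *
o=get_obs(); print(o)
for n in ['scene','top','wrist']:
    p=cams.camera(n); save(p,n+'0.png',1.4); print(n,p['eye'],p['attitude'],p['fx'],p['cx'],p['cy'],p.keys())
E
```

```text
pics
{'time': 0.0, 'q': array([ 6.35970973e+01,  5.01127850e+00,  1.00326739e+01,  9.50997888e+01,
       -8.75643798e-04,  9.00004340e+01]), 'qd': array([ 0.03163745,  0.05689154, -0.00546047, -0.10584407, -0.01988091,
       -0.0518799 ]), 'joint_efforts': array([-4.06424515e-03, -5.20389283e+01,  4.64804113e+01,  1.65614864e-02,
       -6.01452234e-05,  4.51988569e-06]), 'ee_pos': array([0.24447071, 0.49241062, 0.23056542]), 'tcp_rot': array([ -89.35960684,   89.9216017 , -115.76294297]), 'wrist_force': array([-0.41367916, -1.00894137, -0.24231763]), 'torque': array([-0.01599318,  0.05198362,  0.04808381]), 'opening': 0.08577428534690838}
scene [-0.02783939 -0.74736419  0.6510458 ] [ 57.16438723   0.46688622 -38.97996498] 380.3057569873387 281.7749831539886 204.48004296602886 dict_keys(['pixels', 'range_z', 'fx', 'fy', 'cx', 'cy', 'eye', 'attitude', 'shot'])
top [ 0.28618895 -0.03969948  1.28919307] [ 11.31293466   1.00200699 -90.50067757] 459.9287229134314 277.6257768460391 205.55892941498578 dict_keys(['pixels', 'range_z', 'fx', 'fy', 'cx', 'cy', 'eye', 'attitude', 'shot'])
wrist [0.17848538 0.52535913 0.37423845] [-16.76625738   0.0718453   63.6168355 ] 325.19226210127806 283.81063750860864 211.49817662055517 dict_keys(['pixels', 'range_z', 'fx', 'fy', 'cx', 'cy', 'eye', 'attitude', 'shot'])
```

View pics/scene0.png

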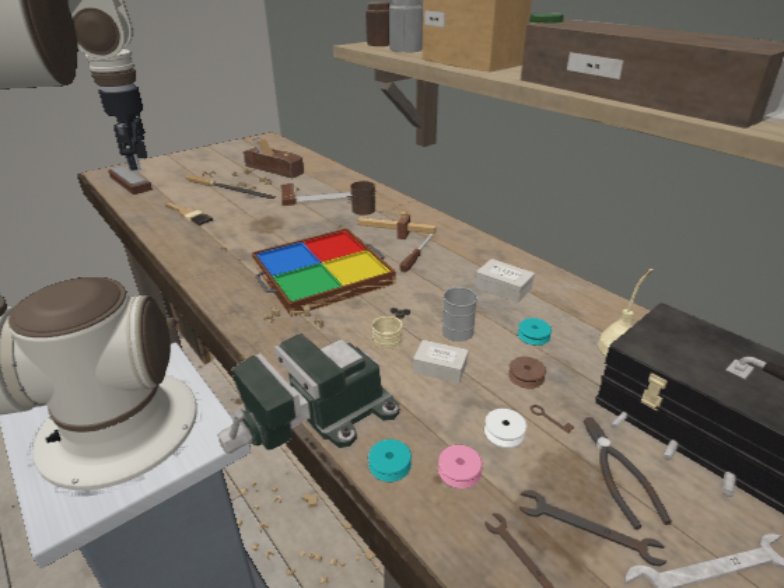

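View pics/top0.png

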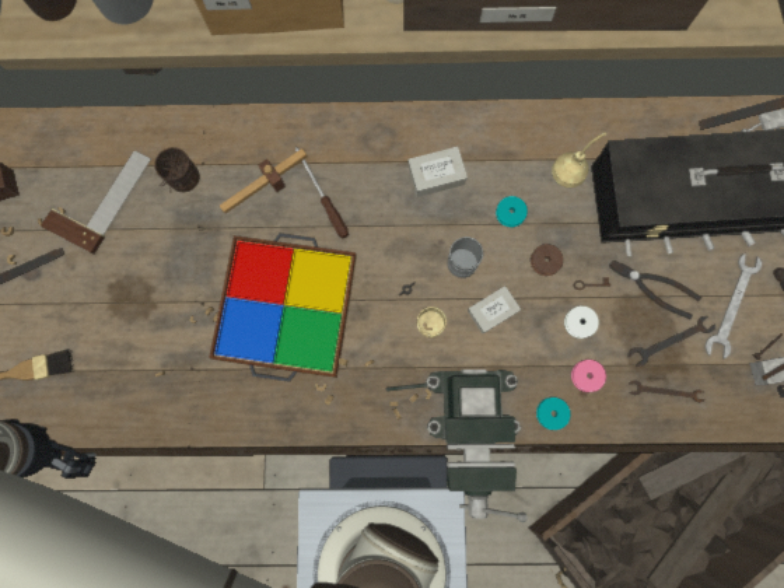

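```bash
cat >> h.py <<'E'
def cloud(p):
    z=p['range_z']; h,w=z.shape; u,v=np.meshgrid(np.arange(w),np.arange(h))
    c=np.stack([(u-p['cx'])/p['fx']*z,-(v-p['cy'])/p['fy']*z,-z],-1)
    W=c@R.from_euler('xyz',p['attitude'],degrees=True).as_matrix().T+p['eye']
    W[z==0]=np.nan
    return W
E
python3 - <<'E'
from h import *
p=cams.camera('top'); 
for l in "brass_pot dark_sheave grey_can small_box white_sheave large_box".split():
    for d in cams.find_in(l+'_mid',p): print(l,np.round(d['at'],4),round(d['confidence'],2))
for l in "red yellow blue green".split():
    for d in cams.find_in(l+'_liner_in',p): print(l,np.round(d['at'],4),round(d['confidence'],2))
np.save('top.npy',cloud(p)); np.save('toppix.npy',p['pixels'])
E
```

```text
brass_pot [ 0.4741 -0.1047  0.0011] 0.61
dark_sheave [ 0.3611 -0.4047  0.0194] 0.93
dark_sheave [ 0.6963 -0.2675  0.0246] 0.88
dark_sheave [ 0.596  -0.339   0.0241] 0.85
dark_sheave [ 0.2886 -0.335   0.0222] 0.76
grey_can [ 0.6004 -0.1714  0.0331] 0.9
small_box [ 0.4937 -0.2216  0.0368] 0.7
white_sheave [ 0.464  -0.3973  0.026 ] 0.84
large_box [ 0.7772 -0.1203  0.043 ] 0.84
yellow [0.5584 0.1228 0.0258] 0.95
yellow [0.4416 0.147  0.0237] 0.61
green [0.4415 0.1484 0.0244] 0.94
green [0.5767 0.243  0.0237] 0.54
```

The top picture (shown at 1.4x) has the tray at (283,306), with red upper left, yellow upper right, blue lower left and green lower right. The pot is at (431,321), the tin at (465,257), the small box at (495,309) and the large box at (438,170).

Sheaves: brown (547,260), white (582,322), pink (589,376), turquoise (512,211) and (553,413). The brown one fits "dark brown wooden". Next I measure these and crop to confirm.

```bash
python3 - <<'E'
from h import *
W=np.load('top.npy'); P=np.load('toppix.npy'); hsv=cv2.cvtColor(P,cv2.COLOR_RGB2HSV)
H,S,V=[hsv[...,i].astype(int) for i in range(3)]
ok=np.isfinite(W[...,0])
# liners by colour in tray window
win=np.zeros(H.shape,bool); win[165:275,145:260]=1
for n,m in dict(red=((H<6)|(H>174))&(S>180),yellow=(H>20)&(H<32)&(S>180),blue=(H>100)&(H<125)&(S>130),green=(H>50)&(H<80)&(S>130)).items():
    m=(m&win&ok).astype(np.uint8); k,lab,st,_=cv2.connectedComponentsWithStats(m); i=1+np.argmax(st[1:,4])
    pts=W[lab==i]; r=cv2.minAreaRect((pts[:,:2]*1000).astype(np.float32)); print(n,len(pts),r,np.median(pts[:,2]))
# objects
wins=dict(pot=(215,245,292,325),sheave=(170,200,375,407),white=(215,245,400,432),can=(165,202,315,350),small=(200,240,330,375),large=(100,142,288,338),pink=(255,282,405,436))
for n,(a,b,c,d) in wins.items():
    w=W[a:b,c:d].reshape(-1,3); w=w[np.isfinite(w[:,0])]
    zt=w[:,2]; top=np.percentile(zt,98)
    q=w[(zt>top-.012)] if n!='can' else w[zt>top-.01]
    q=q[q[:,2]>.01]
    mm=(q[:,:2]*1000).astype(np.float32)
    print(n,'top',round(top,4),len(q),'rect',cv2.minAreaRect(mm),'circ',cv2.minEnclosingCircle(mm))
crop=P[150:290,280:440]; cv2.imwrite('pics/crop1.png',cv2.resize(crop[:,:,::-1],None,fx=5,fy=4.2,interpolation=cv2.INTER_CUBIC)[:600])
E
```

```text
red 1621 ((575.280029296875, 242.79733276367188), (120.7205581665039, 116.28104400634766), 81.13017272949219) 0.023715495887566274
yellow 1687 ((558.091796875, 123.75492858886719), (117.47222137451172, 118.8370361328125), 80.95476531982422) 0.023972880681541575
blue 1716 ((458.3031005859375, 258.0396728515625), (118.13819122314453, 114.76923370361328), 81.17024993896484) 0.023710098022305615
green 1710 ((440.1539306640625, 142.0093994140625), (115.23194122314453, 114.52498626708984), 80.8204116821289) 0.023680612537259282
pot top 0.0389 74 rect ((470.0397644042969, -102.81092071533203), (55.18841552734375, 56.30133056640625), 88.83832550048828) circ ((469.7882080078125, -102.13692474365234), 29.019733428955078)
sheave top 0.0257 365 rect ((596.5861206054688, -339.5790710449219), (61.551795959472656, 61.265586853027344), 28.336137771606445) circ ((597.4979248046875, -339.9128723144531), 32.0849494934082)
white top 0.0255 398 rect ((467.80035400390625, -400.6019287109375), (59.223270416259766, 59.74129104614258), 89.47116088867188) circ ((468.64013671875, -401.49566650390625), 31.706466674804688)
can top 0.0854 97 rect ((594.9622802734375, -169.37420654296875), (62.52003479003906, 64.65816497802734), 83.4234848022461) circ ((595.4724731445312, -169.2728729248047), 33.06245040893555)
small top 0.0383 649 rect ((493.3192443847656, -226.8223876953125), (57.01627731323242, 87.56039428710938), 30.994937896728516) circ ((493.3785400390625, -226.30030822753906), 51.200870513916016)
large top 0.0462 913 rect ((784.8475341796875, -120.875732421875), (74.32098388671875, 107.5654296875), 14.078271865844727) circ ((784.7974853515625, -120.75235748291016), 63.41228485107422)
pink top 0.0263 412 rect ((362.13433837890625, -408.8891296386719), (61.84203338623047, 59.946258544921875), 89.12796020507812) circ ((363.45953369140625, -408.29351806640625), 31.8370418548584)
```

View pics/crop1.png

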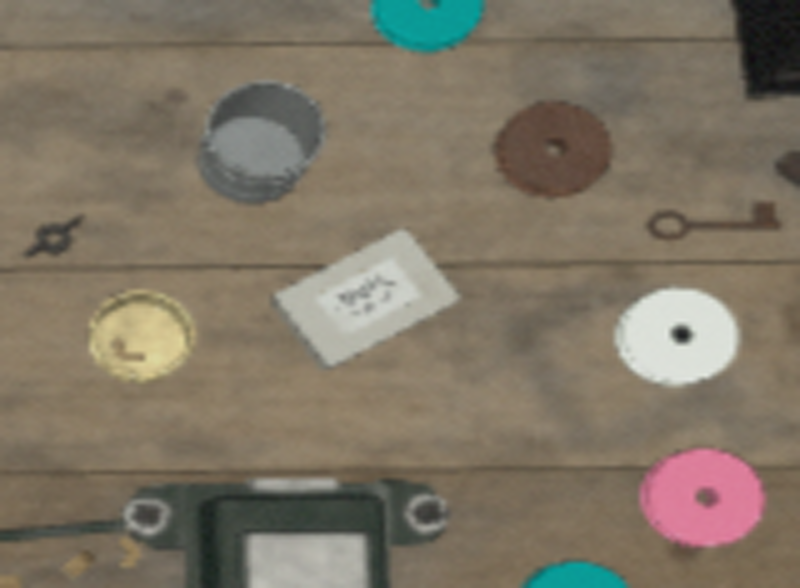

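The crop confirms the brown sheave at (553,148). The small box measures 57x87 mm and the large one 74x107 mm, so the boxes are told apart. Next is a move planner that prints the numbers.

```bash
cat >> h.py <<'E'
def rel(x,y,z,jaw=None):
    """x,y,z mm world TCP target, jaw: direction of tool y (deg, mod 180) tool pointing straight down"""
    o=get_obs(); M=R.from_euler('xyz',o['tcp_rot'],degrees=True).as_matrix()
    cur=np.degrees(np.arctan2(M[1,1],M[0,1]))
    if jaw is None: jaw=cur
    else:
        d=(jaw-cur+90)%180-90; jaw=cur+d
    a=np.radians(jaw); X=np.array([0,0,-1.]);Y=np.array([np.cos(a),np.sin(a),0]);Z=np.cross(X,Y)
    T=np.stack([X,Y,Z],1); t=M.T@(np.array([x,y,z])-o['ee_pos']*1000)
    rv=R.from_matrix(M.T@T).as_rotvec()
    print('cur',np.round(o['ee_pos']*1000,1),'jaw',round(cur,1),'-> rel',np.round(t,1),np.round(rv,3),'to jaw',round(jaw,1))
E
python3 - <<'E'
from h import *
rel(470,-102,150,0); rel(470,-102,8,0); rel(470,-102,150,90);print(get_obs()['q'])
E
```

```text
cur [244.5 492.6 231.3] jaw 63.6 -> rel [  81.3 -432.3  466.3] [1.11 0.   0.  ] to jaw 0.0
cur [244.5 492.6 231.3] jaw 63.6 -> rel [ 223.3 -432.3  466.3] [1.11 0.   0.  ] to jaw 0.0
cur [244.5 492.6 231.3] jaw 63.6 -> rel [  81.3 -432.3  466.3] [-0.461 -0.     0.   ] to jaw 90.0
[ 6.35996986e+01  4.97851661e+00  1.00771577e+01  9.51001051e+01
 -2.47156296e-04  9.00018376e+01]
```

apply_moves([
  [[40,-432,466,1.11,0,0,1],[40,-432,466,1.11,0,0,1],[40,-432,466,1.11,0,0,1],[40,-432,466,1.11,0,0,1],[40,-432,466,1.11,0,0,1],[40,-432,466,1.11,0,0,1],[40,-432,466,1.11,0,0,1],[40,-432,466,1.11,0,0,1],[40,-432,466,1.11,0,0,1],[40,-432,466,1.11,0,0,1],[40,-432,466,1.11,0,0,1],[40,-432,466,1.11,0,0,1],[40,-432,466,1.11,0,0,1],[40,-432,466,1.11,0,0,1],[40,-432,466,1.11,0,0,1],[40,-432,466,1.11,0,0,1],[40,-432,466,1.11,0,0,1],[40,-432,466,1.11,0,0,1],[40,-432,466,1.11,0,0,1]],
])

```text
time: 2.6
ee_pos: [0.4698, -0.1008, 0.1915]
tcp_rot: [80.9, 90.0, -9.1]
wrist_force: [0.4, -0.4, -0.1]
opening: 0.0852
```

```bash
python3 - <<'E'
from h import *
rel(470,-102,8,0); print(get_obs()['q'])
p=cams.camera('wrist'); save(p,'w1.png',1.4)
E
```

```text
cur [ 469.8 -100.8  191.5] jaw 0.1 -> rel [1.835e+02 1.000e-01 1.100e+00] [ 0.001  0.    -0.   ] to jaw -0.0
[-1.21143483e+01 -5.18826534e+00 -4.48631503e+00  9.06734443e+01
  1.51400116e-03  7.78123836e+01]
```

View pics/w1.png

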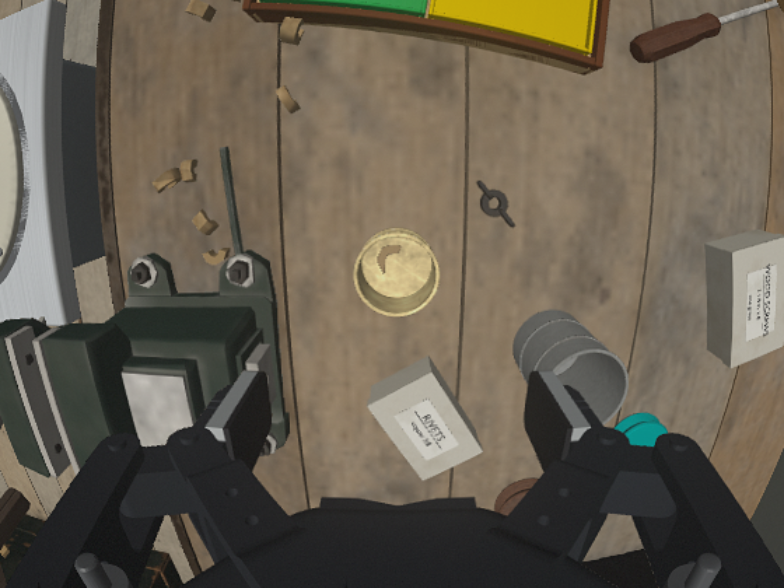

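The wrist picture shows the pot (397,272) centred between the fingers (235 to 560). Descend and grip.

apply_moves([
  [[50,0,1,0,0,0,1],[100,0,1,0,0,0,1],[140,0,1,0,0,0,1],[165,0,1,0,0,0,1],[180,0,1,0,0,0,1],[182,0,1,0,0,0,1],[182,0,1,0,0,0,1],[182,0,1,0,0,0,1],[182,0,1,0,0,0,0],[182,0,1,0,0,0,0],[182,0,1,0,0,0,0],[182,0,1,0,0,0,0],[182,0,1,0,0,0,0],[182,0,1,0,0,0,0],[182,0,1,0,0,0,0]],
], newtons=40)

```text
time: 4.15
ee_pos: [0.4704, -0.1021, 0.0105]
tcp_rot: [80.0, 89.9, -10.0]
wrist_force: [-1.6, 1.0, 6.6]
opening: 0.0531
```

```bash
python3 - <<'E'
from h import *
rel(470,-102,200,0)
rel(557,125,140,0)
p=cams.camera('wrist'); save(p,'w2.png',1.2)
E
```

```text
cur [ 470.4 -102.1   10.5] jaw 0.1 -> rel [-1.895e+02 -1.000e-01 -1.000e-01] [ 0.001  0.    -0.002] to jaw 0.0
cur [ 470.4 -102.1   10.5] jaw 0.1 -> rel [-129.4   87.  -227. ] [ 0.001  0.    -0.002] to jaw 0.0
```

View pics/w2.png

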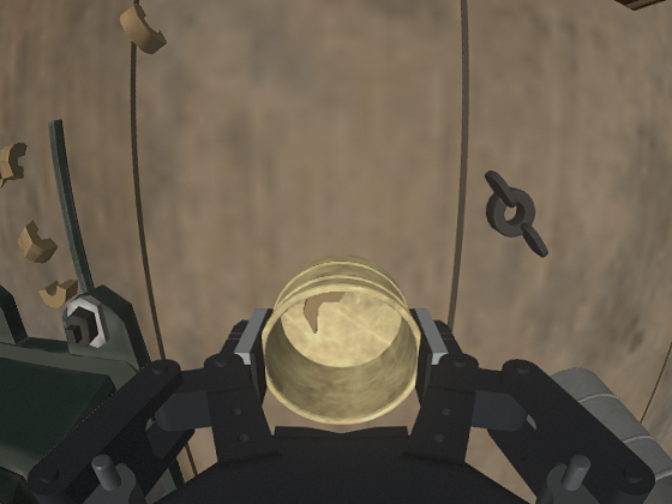

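The pot (340,350) sits between the pads. Lift and carry it over yellow.

apply_moves([
  [[-50,0,0,0,0,0,0],[-100,0,0,0,0,0,0],[-130,0,0,0,0,0,0],[-130,17,-45,0,0,0,0],[-130,35,-91,0,0,0,0],[-130,52,-136,0,0,0,0],[-130,70,-182,0,0,0,0],[-130,87,-227,0,0,0,0],[-130,87,-227,0,0,0,0],[-130,87,-227,0,0,0,0],[-130,87,-227,0,0,0,0],[-130,87,-227,0,0,0,0]],
])

```text
time: 5.4
ee_pos: [0.5568, 0.1239, 0.1407]
tcp_rot: [76.7, 89.9, -13.3]
wrist_force: [0.3, 0.4, -1.9]
opening: 0.0534
```

```bash
python3 - <<'E'
from h import *
rel(557,125,36,-8.5)
p=cams.camera('wrist'); save(p,'w3.png',1.2)
E
```

```text
cur [556.8 123.9 140.7] jaw -0.0 -> rel [104.7   0.   -1.2] [ 0.148  0.    -0.002] to jaw -8.5
```

View pics/w3.png

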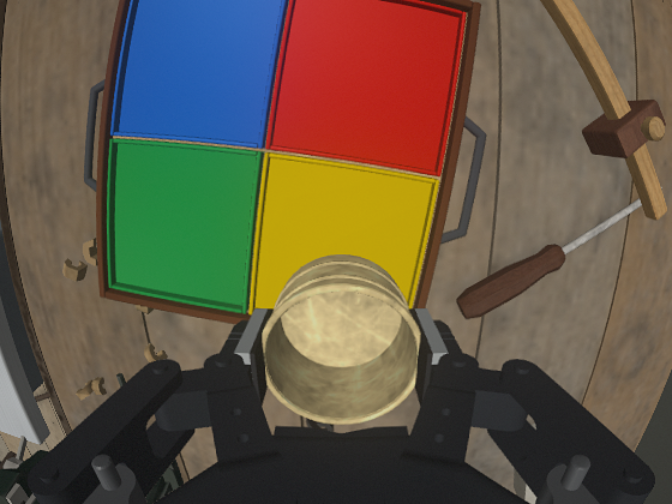

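The pot is held over yellow at (345,230). Lower it, open part way (about 70 mm) and rise.

apply_moves([
  [[40,0,-1,0.148,0,0,0],[75,0,-1,0.148,0,0,0],[95,0,-1,0.148,0,0,0],[103,0,-1,0.148,0,0,0],[105,0,-1,0.148,0,0,0],[105,0,-1,0.148,0,0,0],[105,0,-1,0.148,0,0,0],[105,0,-1,0.148,0,0,0.85],[105,0,-1,0.148,0,0,0.85],[105,0,-1,0.148,0,0,0.85],[105,0,-1,0.148,0,0,0.85],[90,0,-1,0.148,0,0,0.85],[60,0,-1,0.148,0,0,0.85],[20,0,-1,0.148,0,0,0.85],[-30,0,-1,0.148,0,0,1],[-50,0,-1,0.148,0,0,1],[-50,0,-1,0.148,0,0,1]],
])

```text
time: 7.15
ee_pos: [0.5581, 0.1252, 0.1961]
tcp_rot: [106.3, 89.5, 7.8]
wrist_force: [0.1, -1.0, 0.4]
opening: 0.0856
```

```bash
python3 - <<'E'
from h import *
rel(597,-340,190,-20);rel(597,-340,190,20);print(get_obs()['q'])
p=cams.camera('wrist'); save(p,'w4.png',1.2)
E
```

```text
cur [558.1 125.2 196.1] jaw -8.5 -> rel [  5.8 107.3 454.4] [ 0.2   -0.003 -0.008] to jaw -20.0
cur [558.1 125.2 196.1] jaw -8.5 -> rel [  5.8 107.3 454.4] [-0.498 -0.    -0.009] to jaw 20.0
[ 1.26682510e+01  6.88018622e+00  8.22511691e+00  9.08299753e+01
 -4.38483233e-02  1.11184019e+02]
```

View pics/w4.png

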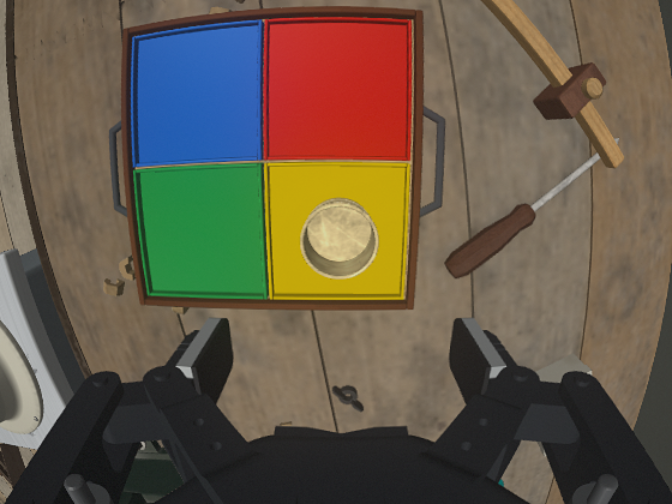

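The pot stands centred in yellow at (340,238). Next, the brown sheave.

apply_moves([
  [[6,11,45,0.2,0,0,1],[6,21,91,0.2,0,0,1],[6,32,136,0.2,0,0,1],[6,43,182,0.2,0,0,1],[6,54,227,0.2,0,0,1],[6,64,273,0.2,0,0,1],[6,75,318,0.2,0,0,1],[6,86,364,0.2,0,0,1],[6,97,409,0.2,0,0,1],[6,107,454,0.2,0,0,1],[6,107,454,0.2,0,0,1],[6,107,454,0.2,0,0,1],[6,107,454,0.2,0,0,1],[6,107,454,0.2,0,0,1]],
])

```text
time: 8.6
ee_pos: [0.5962, -0.3385, 0.1875]
tcp_rot: [116.5, 89.7, 6.6]
wrist_force: [-0.3, 0.7, -0.6]
opening: 0.0855
```

```bash
python3 - <<'E'
from h import *
rel(597,-340,0,-20)
p=cams.camera('wrist'); save(p,'w5.png',1.2)
for d in cams.find_in('dark_sheave_mid',p): print(d)
for d in cams.find_in('white_sheave_mid',p): print(d)
E
```

```text
cur [ 596.2 -338.5  187.5] jaw -19.9 -> rel [187.5   0.3   1.7] [ 0.002 -0.003 -0.005] to jaw -20.0
{'at': [0.5985, -0.3397, 0.0228], 'confidence': 0.84}
{'at': [0.3702, -0.3929, 0.0198], 'confidence': 0.73}
{'at': [0.3027, -0.3302, 0.0201], 'confidence': 0.68}
{'at': [0.698, -0.276, 0.0192], 'confidence': 0.62}
{'at': [0.4787, -0.3969, 0.0194], 'confidence': 0.73}
```

View pics/w5.png

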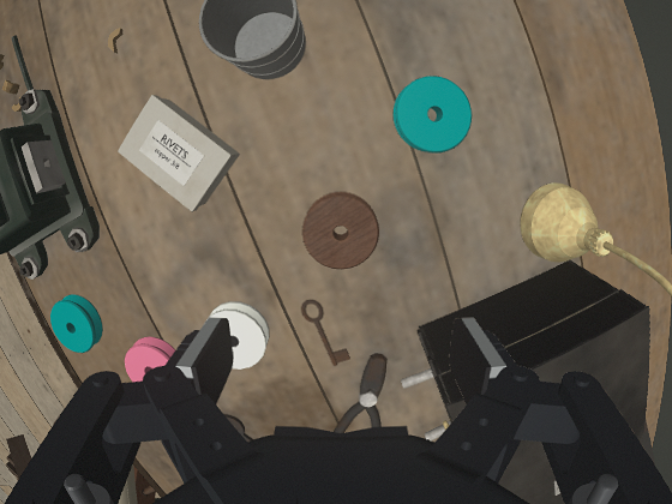

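The brown sheave is at (341,230), clear of the white one (240,337). I check the toolbox clearance before descending.

```bash
python3 - <<'E'
from h import *
W=np.load('top.npy').reshape(-1,3); W=W[np.isfinite(W[:,0])]
d=np.hypot(W[:,0]-.597,W[:,1]+.34)
for z in (.012,.05,.1): 
    q=(W[:,2]>z)&(d>.04); i=np.argsort(np.where(q,d,9))[:3]; print(z,W[i].round(3),d[i].round(3))
E
```

```text
0.012 [[ 0.674 -0.289  0.016]
 [ 0.675 -0.291  0.021]
 [ 0.674 -0.286  0.017]] [0.092 0.093 0.094]
0.05 [[ 0.632 -0.452  0.101]
 [ 0.632 -0.452  0.118]
 [ 0.631 -0.453  0.064]] [0.118 0.118 0.118]
0.1 [[ 0.632 -0.452  0.101]
 [ 0.632 -0.452  0.118]
 [ 0.631 -0.454  0.103]] [0.118 0.118 0.119]
```

apply_moves([
  [[50,0,1,0,0,0,1],[100,0,1,0,0,0,1],[140,0,1,0,0,0,1],[165,0,1,0,0,0,1],[178,0,1,0,0,0,1],[184,0,1,0,0,0,1],[185,0,1,0,0,0,1],[185,0,1,0,0,0,1],[185,0,1,0,0,0,0],[185,0,1,0,0,0,0],[185,0,1,0,0,0,0],[185,0,1,0,0,0,0],[185,0,1,0,0,0,0],[185,0,1,0,0,0,0]],
], newtons=40)

```text
time: 10.15
ee_pos: [0.5979, -0.3401, 0.0049]
tcp_rot: [103.3, 89.5, -6.6]
wrist_force: [-1.3, 0.9, 7.7]
opening: 0.0599
```

```bash
python3 - <<'E'
from h import *
rel(597,-340,150,-20); rel(575,241,170,-8.5)
p=cams.camera('wrist'); save(p,'w6.png',1.2)
E
```

```text
cur [ 597.9 -340.1    4.9] jaw -19.9 -> rel [-145.1    0.3   -0. ] [ 0.002 -0.002 -0.008] to jaw -20.0
cur [ 597.9 -340.1    4.9] jaw -19.9 -> rel [-165.9 -217.9 -538.9] [-0.199 -0.001 -0.009] to jaw -8.5
```

View pics/w6.png

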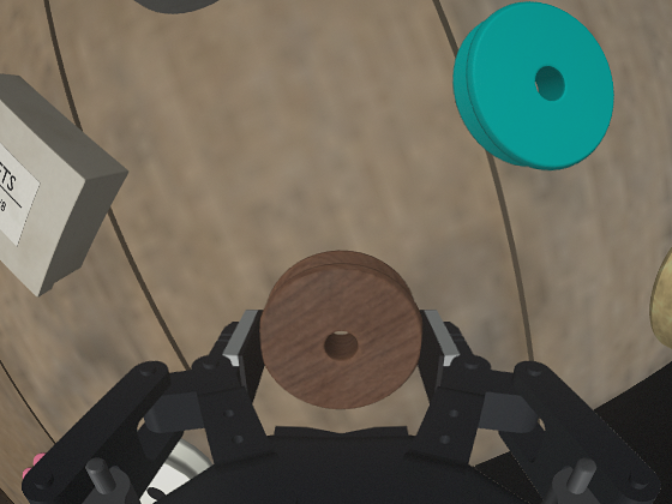

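The sheave at (341,335) is between the pads. Lift and carry it to red, passing above the tin.

apply_moves([
  [[-50,0,0,0,0,0,0],[-100,0,0,0,0,0,0],[-150,0,0,0,0,0,0],[-166,-18,-45,-0.2,0,0,0],[-166,-36,-90,-0.2,0,0,0],[-166,-54,-135,-0.2,0,0,0],[-166,-72,-180,-0.2,0,0,0],[-166,-90,-225,-0.2,0,0,0],[-166,-109,-270,-0.2,0,0,0],[-166,-127,-315,-0.2,0,0,0],[-166,-145,-360,-0.2,0,0,0],[-166,-163,-405,-0.2,0,0,0],[-166,-181,-450,-0.2,0,0,0],[-166,-199,-495,-0.2,0,0,0],[-166,-218,-539,-0.2,0,0,0],[-166,-218,-539,-0.2,0,0,0],[-166,-218,-539,-0.2,0,0,0],[-166,-218,-539,-0.2,0,0,0],[-166,-218,-539,-0.2,0,0,0]],
])

```text
time: 12.1
ee_pos: [0.5753, 0.2399, 0.1704]
tcp_rot: [92.2, 89.5, -6.3]
wrist_force: [0.7, 0.7, -0.7]
opening: 0.06
```

```bash
python3 - <<'E'
from h import *
rel(575,241,29.5,-8.5)
p=cams.camera('wrist'); save(p,'w7.png',1.2)
E
```

```text
cur [575.3 239.9 170.4] jaw -8.5 -> rel [140.9  -1.7  -1. ] [-0.001 -0.    -0.009] to jaw -8.5
```

View pics/w7.png

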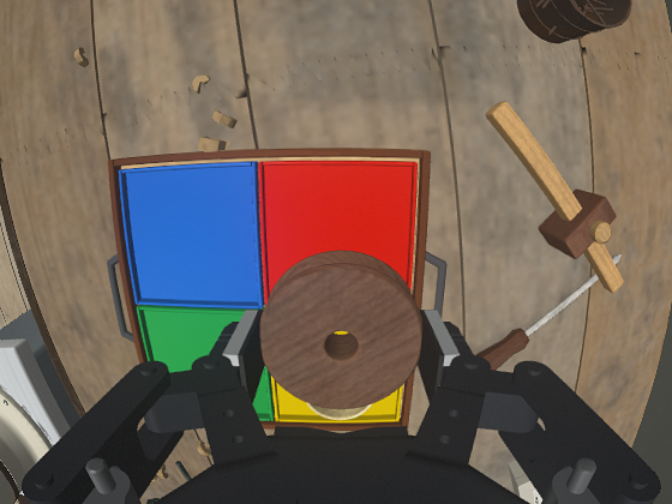

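The sheave is held, with red behind it at (340,215). Lower it, open part way and rise.

apply_moves([
  [[50,-1,-1,0,0,0,0],[90,-1,-1,0,0,0,0],[120,-1,-1,0,0,0,0],[135,-1,-1,0,0,0,0],[140,-1,-1,0,0,0,0],[141,-1,-1,0,0,0,0],[141,-1,-1,0,0,0,0],[141,-1,-1,0,0,0,0.85],[141,-1,-1,0,0,0,0.85],[141,-1,-1,0,0,0,0.85],[141,-1,-1,0,0,0,0.85],[125,-1,-1,0,0,0,0.85],[90,-1,-1,0,0,0,0.85],[40,-1,-1,0,0,0,1],[-10,-1,-1,0,0,0,1],[-20,-1,-1,0,0,0,1],[-20,-1,-1,0,0,0,1]],
])

```text
time: 13.85
ee_pos: [0.5753, 0.2414, 0.1942]
tcp_rot: [103.4, 89.2, 4.8]
wrist_force: [0.3, -0.1, -0.5]
opening: 0.0852
```

```bash
python3 - <<'E'
from h import *
rel(493,-227,190,31)
p=cams.camera('wrist'); save(p,'w8.png',1.2);print(get_obs()['q'])
E
```

```text
cur [575.3 241.4 194.2] jaw -8.5 -> rel [  2.5 -11.8 475.5] [-0.69   0.002 -0.014] to jaw 31.0
[ 22.8812525   14.00696379  15.89216843  91.32924304  -0.24901265
 121.41966732]
```

View pics/w8.png

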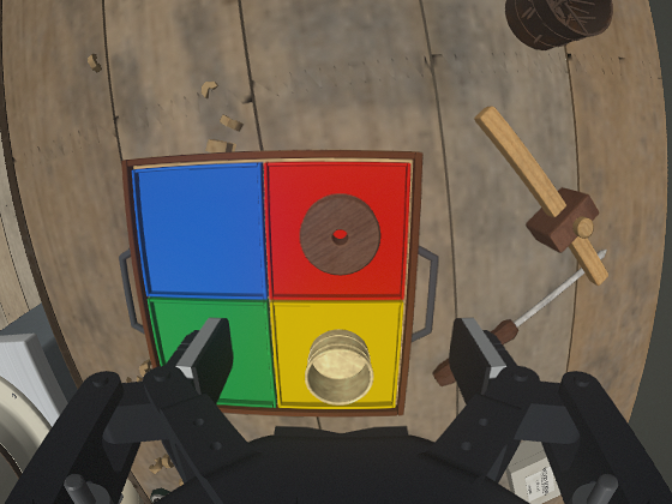

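The sheave is flat and centred in red at (340,235). Next, the small box.

apply_moves([
  [[2,-1,48,-0.07,0,0,1],[2,-2,95,-0.14,0,0,1],[2,-3,143,-0.2,0,0,1],[2,-5,190,-0.28,0,0,1],[2,-6,238,-0.35,0,0,1],[2,-7,285,-0.41,0,0,1],[2,-8,333,-0.48,0,0,1],[2,-9,380,-0.55,0,0,1],[2,-10,428,-0.62,0,0,1],[2,-12,475,-0.69,0,0,1],[2,-12,475,-0.69,0,-0.014,1],[2,-12,475,-0.69,0,-0.014,1],[2,-12,475,-0.69,0,-0.014,1],[2,-12,475,-0.69,0,-0.014,1]],
])

```text
time: 15.3
ee_pos: [0.4924, -0.2255, 0.1882]
tcp_rot: [-85.6, 89.8, -144.6]
wrist_force: [-0.2, -0.4, -1.2]
opening: 0.0854
```

```bash
python3 - <<'E'
from h import *
rel(493,-227,8,31)
p=cams.camera('wrist'); save(p,'w9.png',1.2)
for d in cams.find_in('small_box_mid',p): print(d)
E
```

```text
cur [ 492.4 -225.5  188.2] jaw 31.1 -> rel [180.2   0.4   1.5] [0.001 0.    0.004] to jaw 31.0
{'at': [0.4956, -0.2235, 0.0364], 'confidence': 0.94}
```

View pics/w9.png

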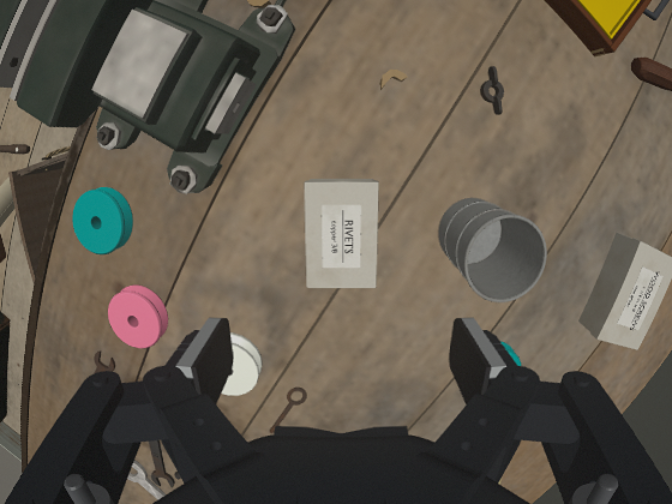

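The small box (341,235, labelled RIVETS) is square to the jaws and centred, and the tin is clear. Descend and grip.

apply_moves([
  [[50,0,1,0,0,0,1],[100,0,1,0,0,0,1],[140,0,1,0,0,0,1],[165,0,1,0,0,0,1],[177,0,1,0,0,0,1],[180,0,1,0,0,0,1],[180,0,1,0,0,0,1],[180,0,1,0,0,0,1],[180,0,1,0,0,0,0],[180,0,1,0,0,0,0],[180,0,1,0,0,0,0],[180,0,1,0,0,0,0],[180,0,1,0,0,0,0],[180,0,1,0,0,0,0]],
], newtons=40)

```text
time: 16.8
ee_pos: [0.493, -0.2273, 0.0096]
tcp_rot: [-54.1, 89.8, -113.0]
wrist_force: [-0.0, 0.9, 5.6]
opening: 0.0539
```

```bash
python3 - <<'E'
from h import *
rel(441,142,180,-8.5)
E
```

```text
cur [ 493.  -227.3    9.6] jaw 31.1 -> rel [-171.5  145.6 -342.7] [0.691 0.003 0.002] to jaw -8.5
```

apply_moves([
  [[-50,0,0,0,0,0,0],[-100,0,0,0,0,0,0],[-140,0,0,0,0,0,0],[-160,18,-43,0.08,0,0,0],[-160,36,-86,0.17,0,0,0],[-160,55,-129,0.26,0,0,0],[-160,73,-171,0.35,0,0,0],[-160,91,-214,0.43,0,0,0],[-160,109,-257,0.52,0,0,0],[-160,127,-300,0.6,0,0,0],[-160,146,-343,0.69,0,0,0],[-160,146,-343,0.69,0,0,0],[-160,146,-343,0.69,0,0,0],[-160,146,-343,0.69,0,0,0],[-160,146,-343,0.69,0,0,0]],
])

```text
time: 18.3
ee_pos: [0.4414, 0.1413, 0.1684]
tcp_rot: [-14.5, 89.8, -113.1]
wrist_force: [0.5, 0.0, -2.1]
opening: 0.0544
```

```bash
python3 - <<'E'
from h import *
rel(441,142,34.5,-8.5)
p=cams.camera('wrist'); save(p,'w10.png',1.2)
E
```

```text
cur [441.4 141.3 168.4] jaw -8.5 -> rel [133.9  -0.4  -1.1] [-0.001  0.004  0.001] to jaw -8.5
```

View pics/w10.png

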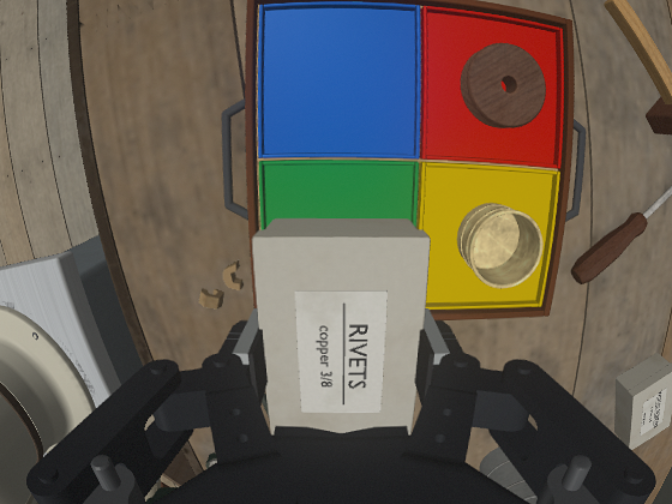

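The box is held level over green and its sides are parallel to the liner. Lower, release and rise.

apply_moves([
  [[50,0,-1,0,0,0,0],[90,0,-1,0,0,0,0],[115,0,-1,0,0,0,0],[129,0,-1,0,0,0,0],[133,0,-1,0,0,0,0],[134,0,-1,0,0,0,0],[134,0,-1,0,0,0,0],[134,0,-1,0,0,0,0.82],[134,0,-1,0,0,0,0.82],[134,0,-1,0,0,0,0.82],[134,0,-1,0,0,0,0.82],[120,0,-1,0,0,0,0.82],[90,0,-1,0,0,0,0.82],[40,0,-1,0,0,0,1],[-10,0,-1,0,0,0,1],[-40,0,-1,0,0,0,1],[-40,0,-1,0,0,0,1]],
])

```text
time: 20.05
ee_pos: [0.4431, 0.143, 0.2144]
tcp_rot: [89.3, 89.6, -9.3]
wrist_force: [-0.5, -0.3, -0.3]
opening: 0.0853
```

```bash
python3 - <<'E'
from h import *
rel(595,-170,200,-16); rel(595,-170,200,0)
p=cams.camera('wrist'); save(p,'w11.png',1.2)
E
```

```text
cur [443.1 143.  214.4] jaw -8.5 -> rel [ 15.7 196.6 286.9] [ 0.13  -0.    -0.006] to jaw -16.0
cur [443.1 143.  214.4] jaw -8.5 -> rel [ 15.7 196.6 286.9] [-0.149  0.001 -0.006] to jaw -0.0
```

View pics/w11.png

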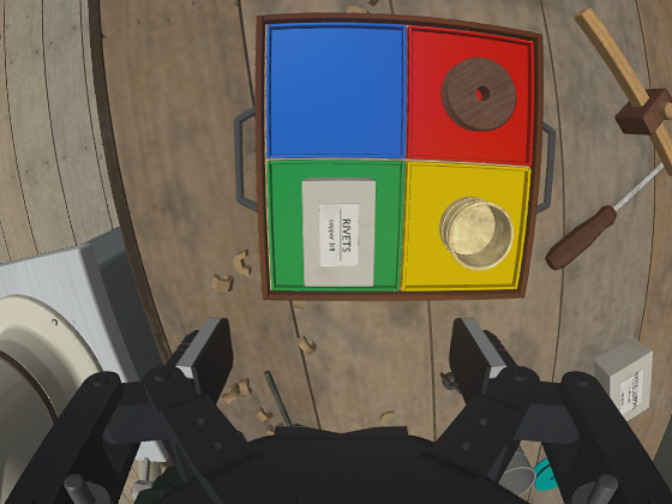

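The box sits inside green at (339,233). Now the tin.

apply_moves([
  [[15,25,36,0,0,0,1],[15,50,72,0.1,0,0,1],[15,74,108,0.13,0,0,1],[15,98,143,0.13,0,0,1],[15,123,179,0.13,0,0,1],[15,147,215,0.13,0,0,1],[15,172,251,0.13,0,0,1],[15,197,287,0.13,0,0,1],[15,197,287,0.13,0,0,1],[15,197,287,0.13,0,0,1],[15,197,287,0.13,0,0,1],[15,197,287,0.13,0,0,1]],
])

```text
time: 21.3
ee_pos: [0.5945, -0.1692, 0.1982]
tcp_rot: [75.0, 89.8, -31.0]
wrist_force: [-0.1, 0.2, -0.0]
opening: 0.0857
```

```bash
python3 - <<'E'
from h import *
rel(595,-170,32,-16)
p=cams.camera('wrist'); save(p,'w12.png',1.2)
for d in cams.find_in('grey_can_mid',p): print(d)
E
```

```text
cur [ 594.5 -169.2  198.2] jaw -15.9 -> rel [1.662e+02 1.000e-01 4.000e-01] [ 0.001  0.001 -0.004] to jaw -16.0
```

View pics/w12.png

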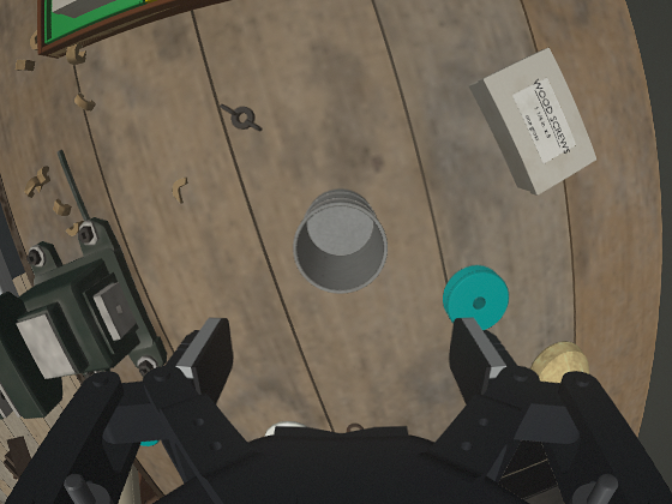

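The tin (340,240) is centred between the fingers, and the turquoise sheave is off to the side. Descend and grip.

apply_moves([
  [[50,0,0,0,0,0,1],[95,0,0,0,0,0,1],[130,0,0,0,0,0,1],[153,0,0,0,0,0,1],[164,0,0,0,0,0,1],[166,0,0,0,0,0,1],[166,0,0,0,0,0,1],[166,0,0,0,0,0,1],[166,0,0,0,0,0,0],[166,0,0,0,0,0,0],[166,0,0,0,0,0,0],[166,0,0,0,0,0,0],[166,0,0,0,0,0,0],[166,0,0,0,0,0,0]],
], newtons=40)

```text
time: 22.8
ee_pos: [0.5958, -0.1699, 0.0336]
tcp_rot: [80.2, 89.7, -25.8]
wrist_force: [-0.8, -0.1, 6.5]
opening: 0.0608
```

```bash
python3 - <<'E'
from h import *
rel(458,258,200,-8.5)
p=cams.camera('wrist'); save(p,'w13.png',1.2)
E
```

```text
cur [ 595.8 -169.9   33.6] jaw -15.9 -> rel [-168.3 -248.9 -373.5] [-0.13   0.001 -0.006] to jaw -8.5
```

View pics/w13.png

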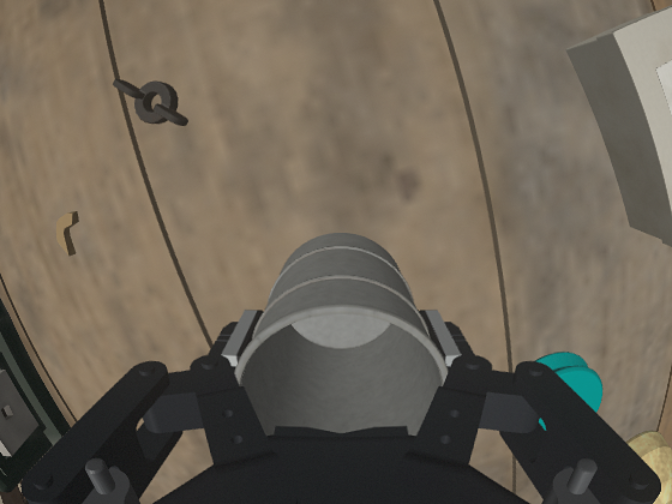

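The tin (340,320) is gripped. Lift high and carry it to blue.

apply_moves([
  [[-50,0,0,0,0,0,0],[-100,0,0,0,0,0,0],[-150,0,0,0,0,0,0],[-168,-25,-37,0,0,0,0],[-168,-50,-75,-0.03,0,0,0],[-168,-75,-112,-0.06,0,0,0],[-168,-100,-149,-0.1,0,0,0],[-168,-124,-187,-0.13,0,0,0],[-168,-149,-224,-0.13,0,0,0],[-168,-174,-261,-0.13,0,0,0],[-168,-199,-299,-0.13,0,0,0],[-168,-224,-336,-0.13,0,0,0],[-168,-249,-373,-0.13,0,0,0],[-168,-249,-373,-0.13,0,0,0],[-168,-249,-373,-0.13,0,0,0],[-168,-249,-373,-0.13,0,0,0],[-168,-249,-373,-0.13,0,0,0]],
])

```text
time: 24.55
ee_pos: [0.4582, 0.2565, 0.1998]
tcp_rot: [72.2, 89.6, -26.4]
wrist_force: [-0.2, -0.5, -0.9]
opening: 0.0608
```

```bash
python3 - <<'E'
from h import *
rel(458,258,58,-8.5)
p=cams.camera('wrist'); save(p,'w14.png',1.2)
E
```

```text
cur [458.2 256.5 199.8] jaw -8.6 -> rel [141.8  -1.3  -1.7] [-0.001  0.002 -0.006] to jaw -8.5
```

View pics/w14.png

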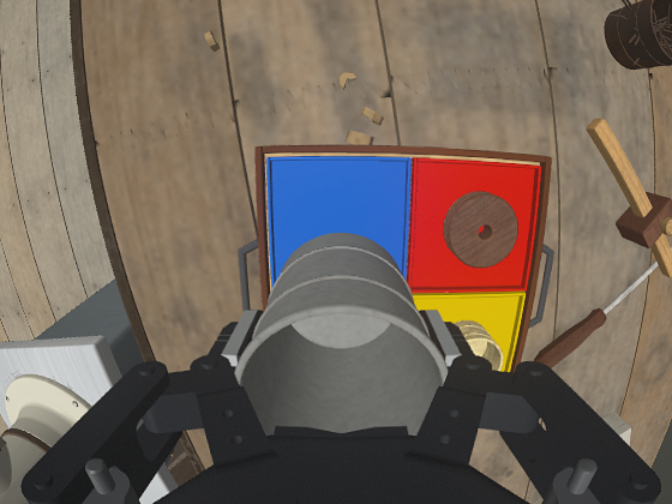

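The tin is held upright over blue at (340,220). Lower, release fully and rise clear.

apply_moves([
  [[50,-1,-1,0,0,0,0],[90,-1,-1,0,0,0,0],[120,-1,-1,0,0,0,0],[136,-1,-1,0,0,0,0],[141,-1,-1,0,0,0,0],[142,-1,-1,0,0,0,0],[142,-1,-1,0,0,0,0],[142,-1,-1,0,0,0,1],[142,-1,-1,0,0,0,1],[142,-1,-1,0,0,0,1],[142,-1,-1,0,0,0,1],[142,-1,-1,0,0,0,1],[120,-1,-1,0,0,0,1],[80,-1,-1,0,0,0,1],[30,-1,-1,0,0,0,1],[-20,-1,-1,0,0,0,1],[-60,-1,-1,0,0,0,1],[-60,-1,-1,0,0,0,1]],
])

```text
time: 26.4
ee_pos: [0.4583, 0.2586, 0.2659]
tcp_rot: [105.5, 89.2, 7.0]
wrist_force: [0.2, 0.1, -0.1]
opening: 0.0856
```

```bash
python3 - <<'E'
from h import *
p=cams.camera('wrist'); save(p,'w15.png',1.2)
p=cams.camera('top'); save(p,'top2.png',1.4)
for l in "brass_pot dark_sheave grey_can small_box white_sheave large_box".split():
    for d in cams.find_in(l+'_mid',p): print(l,np.round(d['at'],4),round(d['confidence'],2))
E
```

```text
brass_pot [0.56   0.1301 0.026 ] 0.76
dark_sheave [ 0.3617 -0.4087  0.017 ] 0.95
dark_sheave [ 0.6968 -0.2699  0.0215] 0.87
dark_sheave [0.5745 0.2393 0.0506] 0.79
dark_sheave [0.4589 0.2615 0.0592] 0.65
dark_sheave [ 0.2874 -0.3347  0.0206] 0.62
grey_can [0.4591 0.264  0.0598] 0.65
small_box [0.4445 0.1449 0.06  ] 0.97
white_sheave [ 0.4633 -0.397   0.0234] 0.56
large_box [ 0.7774 -0.1191  0.0443] 0.55
```

View pics/w15.png

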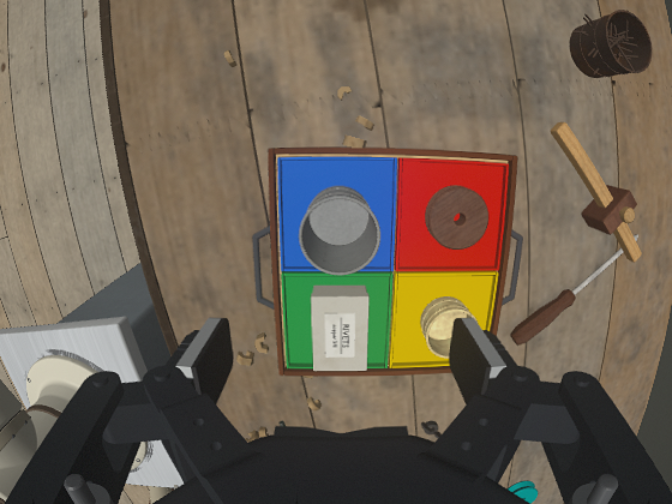

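View pics/top2.png

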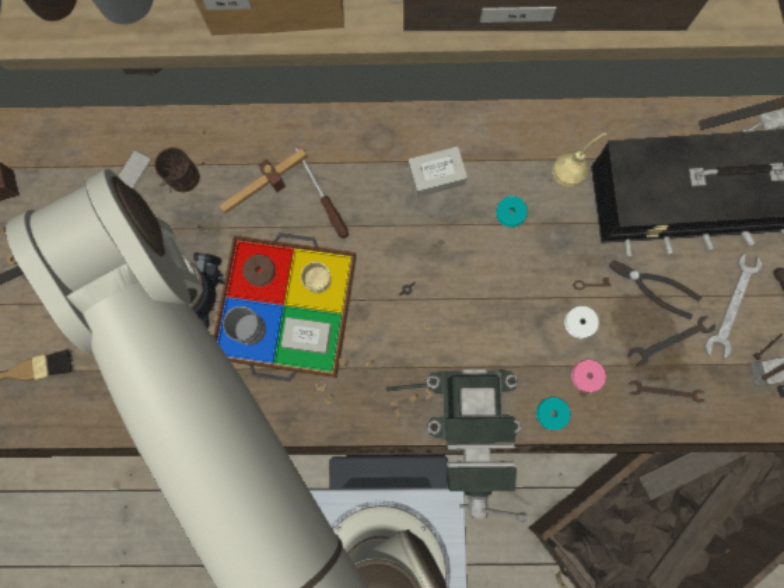

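All four parts are in their liners and centred: sheave (258,270), pot (316,277), tin (244,325) and box (305,335). The white sheave and the large box have not moved. I do a last check of heights, tilt and rest, then hand in.

```bash
python3 - <<'E'
from h import *
p=cams.camera('top'); W=cloud(p).reshape(-1,3); W=W[np.isfinite(W[:,0])]
W=W[(W[:,2]<.13)]
for n,x,y,r,z0,z1 in [('sheave',.575,.241,.045,.038,.06),('pot',.558,.125,.045,.05,.075),('box',.441,.142,.055,.05,.075),('can',.458,.258,.045,.1,.125)]:
    q=W[(abs(W[:,0]-x)<r)&(abs(W[:,1]-y)<r)&(W[:,2]>z0)&(W[:,2]<z1)]
    c,*_=np.linalg.lstsq(np.c_[q[:,:2]-[x,y],np.ones(len(q))],q[:,2],rcond=None)
    mc,_=cv2.minEnclosingCircle((q[:,:2]*1000).astype(np.float32))
    print(n,len(q),'slope',c[:2].round(3),'zmed',np.median(q[:,2]).round(4),'offset mm',np.round(np.array(mc)-[x*1000,y*1000],1))
o=get_obs();print(o['wrist_force'],np.abs(o['qd']).max())
print(bot.job_done())
E
```

```text
sheave 380 slope [-0.011 -0.01 ] zmed 0.0452 offset mm [ 1.9 -0. ]
pot 90 slope [-0.015  0.035] zmed 0.0612 offset mm [ 1.  -0.7]
box 685 slope [-0.008 -0.   ] zmed 0.0579 offset mm [ 2.1 -0.2]
can 100 slope [-0.016 -0.026] zmed 0.1084 offset mm [ 1.9 -1.2]
[-0.1035653   0.08795066  0.19188125] 0.5087344627988122
the job is handed in; nothing more can be done
None
```

The kit is made up and handed in at about 27 s: brass pot in yellow, brown wooden sheave in red, grey tin upright in blue, and the smaller box (RIVETS) flat in green.

- **Position and tilt:** in the last top-camera check each part was within about 3 mm of its liner's centre. Top heights matched parts standing on the inner floor to within 2 mm. Fitted tilts were at most about 0.04 rad.
- **Release:** the gripper was open well above the tray, with wrist force near zero.
- **Left alone:** the white sheave and the larger box were found where they started, within the network's few-millimetre accuracy.
- **Disagreements:** the network also reported the pink and turquoise sheaves, and once the tin, as "dark_sheave". I told the dark sheave apart by colour. No check failed, and handing in gives no verdict.

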